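# Clear the odd jar from the light plate and set the dimmer lever

### The job

One of the four powder jars on the light plate is the wrong sort: the slim one. Take it off and set it down upright in the small open side bin, without dropping it; then gently push the dimmer's lever round until it lines up with the brass index tab, leaving the tab as it is set. Leave the three stout jars standing where they are.

Things in the scene. Friction and masses are not known exactly. Their poses are not given: they have to be found in the camera images.
- slim_jar: The reject: white plastic powder jar, clearly slimmer than the other three: 38 mm wide, 67 mm tall; its straight ribbed lid takes the top 26 mm and is 36 mm across. About 60 g. Stands on the light plate, in any one of the four places. Origin at the centre of its underside, z up.
- jar_a: White plastic powder jar with a ribbed press-on lid, the stout sort: 49 mm wide, 65-67 mm tall, lid (top 19 mm) 46 mm across. Stands on the light plate in a 2 x 2 group, about 85 mm between centres. Origin at the centre of its underside, z up. To be left standing.
- jar_b: White plastic powder jar with a ribbed press-on lid, the stout sort: 48 mm wide, 65-67 mm tall, lid (top 19 mm) 44 mm across. Stands on the light plate in a 2 x 2 group, about 85 mm between centres. Origin at the centre of its underside, z up. To be left standing.
- jar_c: White plastic powder jar with a ribbed press-on lid, the stout sort: 46 mm wide, 65-67 mm tall, lid (top 19 mm) 43 mm across. Stands on the light plate in a 2 x 2 group, about 85 mm between centres. Origin at the centre of its underside, z up. To be left standing.
- light_plate: Flat square light plate, 180 x 180 mm and 14 mm high, aluminium frame with a dark glass top, fixed to the desk. Origin at the centre of its underside; x and y along its sides.
- side_bin: Grey open-topped plastic bin, fixed: 120 mm along its x, 100 mm along its y, 40 mm high, walls 4 mm, floor 4 mm thick. Origin at the centre of its underside, z up.
- dimmer: Grey desk dimmer unit, fixed: flat box 135 x 180 mm, top face 28 mm above the desk, black scale ticks near its front edge. Origin at desk level below the pivot of lever and index; the box reaches from 30 mm behind the pivot to 105 mm in front of it. Its -x axis points to its front, roughly to the robot: the zero direction of both joints. The pivot pin ends 52 mm above the desk.
- lever (a joint): Angle of the lever about the vertical pivot, rad, -0.9 to 0.9; 0 pointing to the dimmer's front (-x), growing as the knob goes to the robot's right (-y), counterclockwise from above. The knob is at 66 mm * (-cos, -sin) of the angle from the pivot in the dimmer's frame. Starts near the left end. Dry friction: about 1.5 N at the knob moves it; it stays where it is left.
- lever_knob (a point): Centre of the top of the lever's upright round black knob, 84 mm above the desk, 66 mm from the pivot. The knob is 20 mm across in its upper part, 15 mm at its foot, and stands on the flat steel lever, whose top is 42 mm above the desk; the lever's pointer ends 80 mm from the pivot. The x axis lies along the lever, towards the pivot.
- index (a joint): Angle of the brass index about the same pivot, same zero and sense as the lever: the angle commanded. It is set for this job and held by stiff friction; it is not to be moved.
- index_tab (a point): Top of the brass index tab: a thin radial upright fin, 10 x 3 mm and 8 mm high, 87 mm from the pivot, its top 37 mm above the desk, at the end of a thin brass strip that runs under the lever. The x axis lies along the strip, towards the pivot.

How it is judged:
By the outcome, as a careful person would: the job done as asked, in the order asked, and still so for the second after the job is handed in, with the robot touching nothing.
It also fails if it takes over 64 s, if anything falls off the work surface, if the arm or the gripper's body presses on something with over 40 N, if the wrist force passes 120 N, or if a joint passes its speed limit or range.

### The arm

A 6-joint arm with a two-finger parallel gripper is mounted at the origin on a cart in front of the work surface, level with it; the furniture and walls round the work are solid. World frame = base frame: x ahead of the robot, y to its left, z up, the work surface at z = 0. Lengths are in m, angles in rad, forces in N, time in s.
With the tool pointing down it reaches from about 0.3 to 0.875 m from the base axis. Payload 6.4 kg.
Tool frame: the origin (TCP) lies at the very end of the fingers, on their centre line; the grasp point (between the pads) lies 19 mm behind it; z points along the fingers, y is the line along which they close (so a half turn about z gives the same grasp; the last joint's range is limited). The gripper opens to 85 mm and grips with 20 to 120 N. Pads are 22 mm wide; open, the fingers measure 114 mm over their backs; the gripper's body (76 mm by 85 mm) begins 54 mm behind the grasp point. The pads swing forward as they close: fully open they stand 13 mm farther back than shut.
Start: joints at [0.952, 0.181, 1.607, -0, 1.354, -0.206], TCP at [0.231, 0.527, 0.231] pointing down, gripper open.
Joint ranges: [-2.99, 2.99], [-0.89, 2.07], [0.3, 2.58], [-1.14, 4.28], [0, 2.63], [-3.12, 3.12]. Speed limits (rad/s): [2.57, 2.57, 3.01, 3.14, 3.14, 3.14].

### API

Orientations are given as a unit quaternion [w, x, y, z].
In Python, from bench import ctrl gives the robot as it stands.
- The arm moves only by the tool hand_motion, called after "Call:" as name(argument=value, ...) on one line, values as JSON. Schema: {"type":"object","properties":{"plan":{"type":"array","items":{"type":"array","items":{"type":"number"},"minItems":7,"maxItems":7},"minItems":1,"maxItems":10},"only":{"type":"string"},"quiet":{"type":"boolean"},"lines":{"type":"string"}},"required":["plan"],"additionalProperties":false}. plan is a list of rows, 1 to 10 of them, each of 7 numbers: dx, dy, dz in units of 100 mm, then a rotation vector rx, ry, rz in units of 0.25 rad, then the opening from 0.0 (shut) to 1.0 (fully open); each row is the pose to reach, as a shift and turn from the pose commanded when the call began, along the tool's axes at that moment; what a row does not reach only later rows make up. A row lasts 1/8 s, in which the tool goes at most 0.0625 m and 0.188 rad, less where a joint would pass 70% of its speed; a pose out of reach is approached as far as the arm can. The fingers move at their own pace and stop on an object; the grip force is fixed at half the most. Time passes only in rows, so rows that do not move let the fingers close. The tool returns the time, the measured TCP pose, the force, the opening and the grip force at its end. only (a regular expression) keeps the lines of the reply that match it, lines (a string "A,B") keeps lines A to B, and quiet returns only ok. Input that does not fit is refused with a message, and nothing moves.
- ctrl.get_obs(): the state, without advancing time (a new reading comes with each control period).
- ctrl.camera(name): name is "scene" or "top" or "wrist"; returns the picture (400x640x3 uint8, blue, green, red); there is no depth.
- ctrl.camera_params(name): a dict with "fovy" (degrees; the focal length in pixels is half the picture's height over the tangent of half this angle, whatever the lens; pixels are square), "cx", "cy" (the principal point, pixels), "dist" ([k1, k2, p1, p2, k3] as OpenCV has them; the pictures are not rectified), "view" (4x4, takes a point from world to camera coordinates). Camera axes: x right, y up, looking along -z (the intrinsics and any distortion apply to the point x, -y, -z); pixel columns grow to the right and rows downward; lengths in m; the calibration is good to about 2 mm. A picture is of the moment at which its call begins: read the wrist's pose just before it. camera_params takes no time and is no camera call; for the wrist camera it gives the pose at the moment of the call.
- ctrl.hand_in(): hands the job in; it is judged then, once.
The state is a dict: "time_s": time; "q": joint angles; "dq": joint speeds; "joint_efforts": joint torques, N m; "eef_pos": TCP position; "eef_rot": TCP orientation; "wrist_force": force on the tool from outside, world axes, zero at the start; "torque": the same for the moment, N m; "opening": opening from 0.0 (shut) to 1.0 (fully open); "grasp_force": force on a finger pad.
Only numpy, scipy, OpenCV 4.12 (cv2) and the standard library are available. Lean on these libraries where they do the work, as an engineer would, in place of code of your own. Each camera call takes 0.05 s, during which the arm holds its last target. There are 200 camera calls.

## Working session

There is one attempt and no reset: what is moved stays moved. The work goes in short steps, Python scripts to look and compute and a tool call to move; the robot and the scene stay as the last step left them, time stands still between calls to the robot, and variables do not carry over. Pictures are saved under pics/ and viewed, at most 10 in all, crops included, and the job is handed in when it is done.

```bash
ls; mkdir -p pics; cat > h.py <<'E'
import numpy as np,cv2
from bench import ctrl
def K(p):
    f=200/np.tan(np.radians(p["fovy"])/2); return np.array([[f,0,p["cx"]],[0,f,p["cy"]],[0,0,1.]])
def ray(p,u,v):
    n=cv2.undistortPoints(np.array([[[u,v]]],float),K(p),np.array(p["dist"],float))[0,0]
    V=np.array(p["view"]);R=V[:3,:3];t=V[:3,3]
    return -R.T@t, R.T@np.array([n[0],-n[1],-1.])
def onz(p,u,v,z):
    o,d=ray(p,u,v); return o+d*(z-o[2])/d[2]
def proj(p,X):
    V=np.array(p["view"]);c=V[:3,:3]@np.array(X,float)+V[:3,3]
    c=np.array([[c[0],-c[1],-c[2]]])
    return cv2.projectPoints(c,np.zeros(3),np.zeros(3),K(p),np.array(p["dist"],float))[0][0,0]
def Rt(o):
    from scipy.spatial.transform import Rotation as Ro
    w,x,y,z=o["eef_rot"]; return Ro.from_quat([x,y,z,w]).as_matrix()
E
python3 - <<'E'
from h import *
for n in("top","scene"):
    cv2.imwrite(f"pics/{n}1.png",ctrl.camera(n))
    print(n,ctrl.camera_params(n))
o=ctrl.get_obs();print(o["time_s"],o["eef_pos"],Rt(o).round(3))
E
```

```text
bench.py
pics
top {'fovy': 49.26323470880365, 'cx': 317.5372750756652, 'cy': 188.2246067028663, 'dist': array([-0.10589935,  0.        ,  0.        ,  0.        ,  0.        ]), 'view': array([[ 0.00396326, -0.99998527, -0.00370744, -0.0204184 ],
       [ 0.99696996,  0.00366323,  0.07770126, -0.51994902],
       [-0.07768654, -0.00400416,  0.99696979, -1.35345738],
       [ 0.        ,  0.        ,  0.        ,  1.        ]])}
scene {'fovy': 55.38735130060078, 'cx': 324.87947562467934, 'cy': 202.29559021121125, 'dist': array([-0.06803386,  0.        ,  0.        ,  0.        ,  0.        ]), 'view': array([[ 0.6813419 , -0.73173115, -0.01851329, -0.37414709],
       [ 0.41392374,  0.36431305,  0.83423207, -0.26095778],
       [-0.60368895, -0.57606036,  0.55110263, -0.81077101],
       [ 0.        ,  0.        ,  0.        ,  1.        ]])}
0.1 [0.23039162 0.52629549 0.23047447] [[-0.916  0.401 -0.001]
 [ 0.401  0.916 -0.001]
 [ 0.    -0.002 -1.   ]]
```

View pics/top1.png

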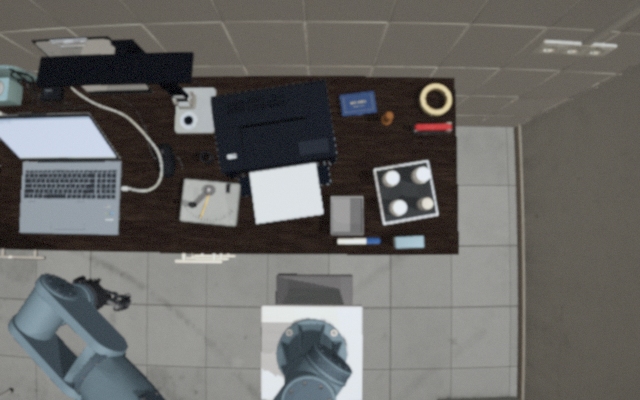

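View pics/scene1.png

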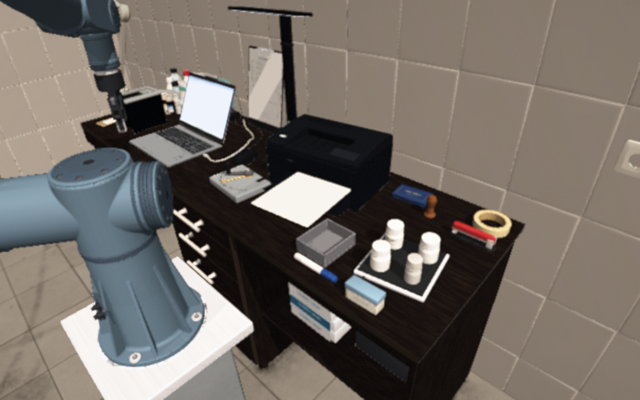

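The top view shows the slim jar at about (426,203), the stout ones at (391,178), (421,174) and (399,208), the bin at (347,215) and the dimmer at (210,202). Next I measure these by mask.

```bash
python3 - <<'E'
from h import *
p=ctrl.camera_params("top"); im=cv2.imread("pics/top1.png")
g=im.min(2)[155:230,370:445]
m=(g>150).astype(np.uint8)
n,l,s,c=cv2.connectedComponentsWithStats(m)
for i in range(1,n):
    if s[i,4]>20:
        u,v=c[i]+[370,155];print(s[i],u.round(1),v.round(1),onz(p,u,v,.080).round(4))
print("bin",onz(p,347,215,.04).round(3),[onz(p,*q,.04).round(3) for q in((330,196),(364,196),(364,235),(330,235))])
print("dim",[onz(p,*q,.028).round(3) for q in((183,179),(240,181),(238,227),(180,222))])
print("plate",[onz(p,*q,.014).round(3) for q in((374,168),(429,160),(439,215),(383,224))])
s=lambda c:cv2.resize(c,None,fx=6,fy=6,interpolation=cv2.INTER_CUBIC)
cv2.imwrite("pics/c1.png",np.hstack([s(im[170:235,172:248]),s(im[170:235,325:370])])[:, :790])
E
```

```text
[  4   5  65  65 797] 413.4 190.0 [ 0.511  -0.3087  0.08  ]
[ 15  16  15  15 179] 391.8 177.8 [ 0.5479 -0.2432  0.08  ]
[ 22  45  15  16 189] 399.1 207.3 [ 0.4586 -0.2644  0.08  ]
bin [ 0.436 -0.11   0.04 ] [array([ 0.494, -0.057,  0.04 ]), array([ 0.495, -0.163,  0.04 ]), array([ 0.374, -0.162,  0.04 ]), array([ 0.374, -0.057,  0.04 ])]
dim [array([0.547, 0.409, 0.028]), array([0.541, 0.226, 0.028]), array([0.397, 0.23 , 0.028]), array([0.411, 0.415, 0.028])]
plate [array([ 0.586, -0.198,  0.014]), array([ 0.612, -0.375,  0.014]), array([ 0.437, -0.404,  0.014]), array([ 0.408, -0.225,  0.014])]
```

View pics/c1.png

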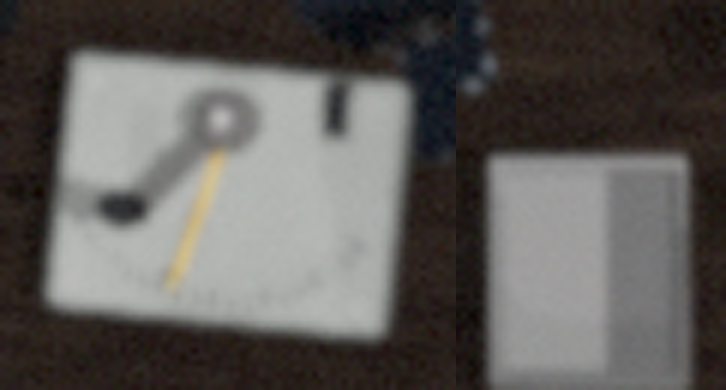

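The crop shows the lever to the left (knob near (192,204) in the full picture) and the brass strip running from the pivot at (209,190) to its tab near (201,217). The bin is empty. I'll move over the slim jar.

The rows are not in the units I measure in: shifts go in units of 100 mm and turns go in units of 0.25 rad. I convert before sending: -0.7 m is -7, -0.573 m is -5.73, 0.21 rad is 0.84.

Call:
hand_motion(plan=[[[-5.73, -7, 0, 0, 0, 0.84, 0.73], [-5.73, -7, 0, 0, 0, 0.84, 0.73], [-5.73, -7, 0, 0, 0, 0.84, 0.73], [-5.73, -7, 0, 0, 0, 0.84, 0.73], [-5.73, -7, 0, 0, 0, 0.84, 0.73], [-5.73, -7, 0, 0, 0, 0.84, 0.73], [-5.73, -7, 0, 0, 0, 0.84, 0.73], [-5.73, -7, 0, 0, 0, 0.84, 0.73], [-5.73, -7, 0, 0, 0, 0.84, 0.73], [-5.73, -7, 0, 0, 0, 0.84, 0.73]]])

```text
refused: plan[0]: the value is too long (schema: maxItems 7). Nothing was moved.
```

Nothing moved. I misread the format; it is a list of rows, each a list of 7 numbers. Resending.

Call:
hand_motion(plan=[[-5.73, -7, 0, 0, 0, 0.84, 0.73], [-5.73, -7, 0, 0, 0, 0.84, 0.73], [-5.73, -7, 0, 0, 0, 0.84, 0.73], [-5.73, -7, 0, 0, 0, 0.84, 0.73], [-5.73, -7, 0, 0, 0, 0.84, 0.73], [-5.73, -7, 0, 0, 0, 0.84, 0.73], [-5.73, -7, 0, 0, 0, 0.84, 0.73], [-5.73, -7, 0, 0, 0, 0.84, 0.73], [-5.73, -7, 0, 0, 0, 0.84, 0.73], [-5.73, -7, 0, 0, 0, 0.84, 0.73]])

```text
time_s: 1.35
eef_pos: [0.3993, -0.0772, 0.2313]
eef_rot: [0.0, 0.307, 0.952, 0.0]
wrist_force: [1.0, 0.0, 0.0]
opening: 0.731
grasp_force: 0.0
```

```bash
cat > d.py <<'E'
import sys
from h import *
o=ctrl.get_obs();R=Rt(o);t=np.array([float(a) for a in sys.argv[1:4]])
print("t",o["time_s"],"pos",o["eef_pos"].round(4),"yaw_y",np.degrees(np.arctan2(R[1,1],R[0,1])).round(1),"d_tool",(R.T@(t-o["eef_pos"])).round(4),"F",np.round(o["wrist_force"],1))
E
python3 d.py .474 -.345 .23
```

```text
t 1.35 pos [ 0.3993 -0.0772  0.2313] yaw_y 54.3 d_tool [-0.217  -0.1738  0.0014] F [1. 0. 0.]
```

Converted, -0.217 m is -2.17, -0.174 m is -1.74.

Call:
hand_motion(plan=[[-2.17, -1.74, 0, 0, 0, 0, 0.73], [-2.17, -1.74, 0, 0, 0, 0, 0.73], [-2.17, -1.74, 0, 0, 0, 0, 0.73], [-2.17, -1.74, 0, 0, 0, 0, 0.73], [-2.17, -1.74, 0, 0, 0, 0, 0.73], [-2.17, -1.74, 0, 0, 0, 0, 0.73], [-2.17, -1.74, 0, 0, 0, 0, 0.73], [-2.17, -1.74, 0, 0, 0, 0, 0.73]])

```text
time_s: 2.35
eef_pos: [0.474, -0.3418, 0.2313]
eef_rot: [-0.0, 0.306, 0.952, 0.0]
wrist_force: [-0.2, 0.1, 0.1]
opening: 0.733
grasp_force: 0.0
```

```bash
python3 d.py .474 -.345 .23
python3 - <<'E'
from h import *
p=ctrl.camera_params("wrist")
im=ctrl.camera("wrist");cv2.imwrite("pics/w1.png",im)
for X in((.474,-.345,.081),(.4586,-.2644,.08),(.548,-.243,.08)):print(proj(p,X))
import pickle;pickle.dump(p,open("w1.pkl","wb"))
E
```

```text
t 2.35 pos [ 0.474  -0.3418  0.2313] yaw_y 54.4 d_tool [-0.0019 -0.0026  0.0013] F [-0.2  0.1  0.1]
[313.00194331 185.26221947]
[371.30220397 125.39932791]
[435.92431152 185.79890266]
```

View pics/w1.png

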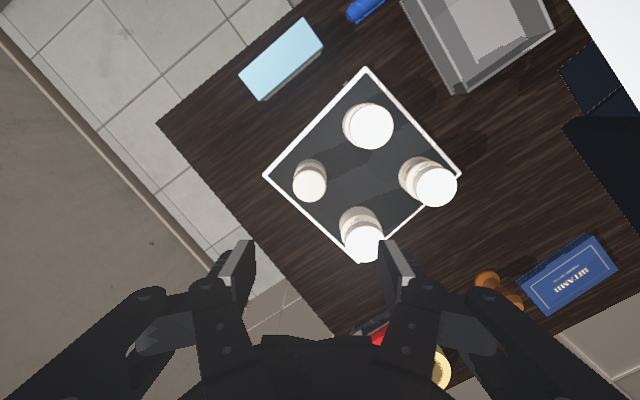

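The wrist view shows the slim jar's lid top at about (310,184) and the stout lids at (371,126), (435,186) and (364,243). The prediction for the slim jar agrees to 3 px, so I'll refine it with a lid mask.

```bash
python3 - <<'E'
from h import *
import pickle;p=pickle.load(open("w1.pkl","rb"));im=cv2.imread("pics/w1.png").min(2)
for th in(190,215,235):
    m=(im>th).astype(np.uint8);n,l,s,c=cv2.connectedComponentsWithStats(m)
    for i in range(1,n):
        if 300<s[i,4]<5000 and 285<c[i][0]<450 and 90<c[i][1]<265:
            ct=cv2.findContours((l==i).astype(np.uint8),0,2)[0][0];(u,v),r=cv2.minEnclosingCircle(ct)
            print(th,round(u,1),round(v,1),round(r,1),onz(p,u,v,.081).round(4),onz(p,*c[i],.081).round(4))
E
```

```text
190 360.9 165.4 99.5 [ 0.4853 -0.294   0.081 ] [ 0.5137 -0.2902  0.081 ]
190 367.7 125.5 24.9 [ 0.4565 -0.2674  0.081 ] [ 0.4572 -0.2672  0.081 ]
190 308.5 185.7 16.4 [ 0.4717 -0.3491  0.081 ] [ 0.4719 -0.349   0.081 ]
215 361.0 166.2 99.3 [ 0.486  -0.2944  0.081 ] [ 0.5152 -0.2911  0.081 ]
215 368.4 126.0 24.1 [ 0.4573 -0.2671  0.081 ] [ 0.4579 -0.267   0.081 ]
215 308.5 185.7 15.9 [ 0.4717 -0.349   0.081 ] [ 0.4718 -0.3491  0.081 ]
235 359.1 164.4 97.6 [ 0.4834 -0.2949  0.081 ] [ 0.5004 -0.3316  0.081 ]
235 370.0 127.0 22.7 [ 0.459  -0.2663  0.081 ] [ 0.4594 -0.2656  0.081 ]
235 439.5 191.0 27.3 [ 0.5545 -0.2429  0.081 ] [ 0.5492 -0.2437  0.081 ]
235 308.0 186.0 14.9 [ 0.4716 -0.3496  0.081 ] [ 0.4715 -0.35    0.081 ]
```

```bash
python3 d.py .472 -.349 .048
```

```text
t 2.4 pos [ 0.4741 -0.3419  0.2315] yaw_y 54.4 d_tool [-0.0024 -0.007   0.1835] F [ 0.1 -0.3  0.1]
```

Converted, 0.1 m is 1, 0.07 m is 0.7.

Call:
hand_motion(plan=[[-0.024, -0.07, 0.4, 0, 0, 0, 0.73], [-0.024, -0.07, 0.7, 0, 0, 0, 0.73], [-0.024, -0.07, 1, 0, 0, 0, 0.73], [-0.024, -0.07, 1, 0, 0, 0, 0.73], [-0.024, -0.07, 1, 0, 0, 0, 0.73]])

```text
time_s: 3.02
eef_pos: [0.4726, -0.3503, 0.1327]
eef_rot: [0.001, 0.306, 0.952, -0.0]
wrist_force: [-0.8, -0.9, 1.0]
opening: 0.731
grasp_force: 0.0
```

```bash
python3 d.py .472 -.349 .048
python3 - <<'E'
from h import *
p=ctrl.camera_params("wrist");im=ctrl.camera("wrist");cv2.imwrite("pics/w2.png",im)
print(proj(p,(.472,-.349,.081)))
im=im.min(2)
for th in(190,215,235):
    n,l,s,c=cv2.connectedComponentsWithStats((im>th).astype(np.uint8))
    for i in range(1,n):
        if s[i,4]>600:
            ct=cv2.findContours((l==i).astype(np.uint8),0,2)[0][0];(u,v),r=cv2.minEnclosingCircle(ct)
            if r<60: print(th,round(u,1),round(v,1),round(r,1),onz(p,u,v,.081).round(4))
E
```

```text
t 3.025 pos [ 0.4726 -0.3503  0.1327] yaw_y 54.4 d_tool [0.0014 0.0007 0.0847] F [-0.8 -0.9  1. ]
[316.59507041 214.95581728]
190 255.5 45.0 44.8 [ 0.3636 -0.3161  0.081 ]
190 402.0 124.5 41.0 [ 0.4539 -0.2689  0.081 ]
215 411.1 127.2 33.1 [ 0.4587 -0.265   0.081 ]
215 453.5 227.0 52.7 [ 0.5356 -0.2756  0.081 ]
235 404.0 112.5 28.0 [ 0.4482 -0.2641  0.081 ]
235 503.4 216.6 30.8 [ 0.5489 -0.2436  0.081 ]
235 315.2 215.1 22.0 [ 0.4715 -0.3499  0.081 ]
```

View pics/w2.png

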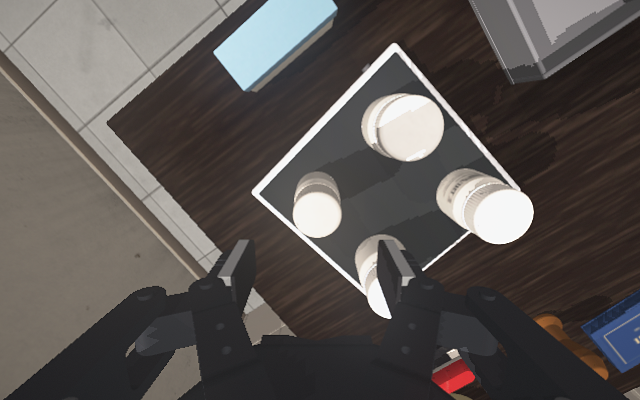

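The slim lid top is at (315,215), on the finger centre line, with both finger lanes clear. Descend and grip.

Call:
hand_motion(plan=[[0.01, 0, 0.3, 0, 0, 0, 0.73], [0.01, 0, 0.55, 0, 0, 0, 0.73], [0.01, 0, 0.75, 0, 0, 0, 0.73], [0.01, 0, 0.85, 0, 0, 0, 0.73], [0.01, 0, 0.85, 0, 0, 0, 0.73], [0.01, 0, 0.85, 0, 0, 0, 0.4], [0.01, 0, 0.85, 0, 0, 0, 0.2], [0.01, 0, 0.85, 0, 0, 0, 0.2], [0.01, 0, 0.85, 0, 0, 0, 0.2]])

```text
time_s: 4.2
eef_pos: [0.4719, -0.3504, 0.0477]
eef_rot: [0.001, 0.306, 0.952, -0.001]
wrist_force: [0.2, 0.9, 6.0]
opening: 0.413
grasp_force: 60.4
```

```bash
python3 d.py .472 -.349 .16
```

```text
t 4.2 pos [ 0.4719 -0.3504  0.0477] yaw_y 54.3 d_tool [ 0.0004  0.0011 -0.1123] F [0.2 0.9 6. ]
```

Converted, -0.11 m is -1.1, -0.085 m is -0.85.

Call:
hand_motion(plan=[[0, 0, -0.2, 0, 0, 0, 0.2], [0, 0, -0.5, 0, 0, 0, 0.2], [0, 0, -0.85, 0, 0, 0, 0.2], [0, 0, -1.1, 0, 0, 0, 0.2], [0, 0, -1.1, 0, 0, 0, 0.2]])

```text
time_s: 4.82
eef_pos: [0.4723, -0.3508, 0.1596]
eef_rot: [0.002, 0.306, 0.952, -0.001]
wrist_force: [-0.1, -0.1, -1.9]
opening: 0.414
grasp_force: 60.1
```

```bash
python3 d.py .435 -.11 .16
python3 - <<'E'
from h import *
p=ctrl.camera_params("wrist");im=ctrl.camera("wrist");cv2.imwrite("pics/w3.png",im)
import pickle;pickle.dump(p,open("w3.pkl","wb"))
E
```

```text
t 4.825 pos [ 0.4723 -0.3508  0.1596] yaw_y 54.3 d_tool [ 0.1707  0.1738 -0.0016] F [-0.1 -0.1 -1.9]
```

View pics/w3.png

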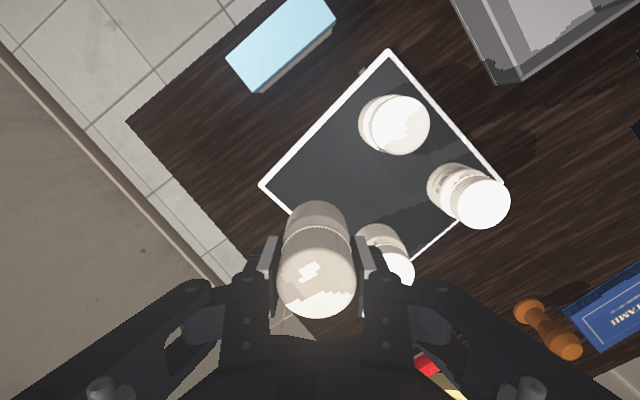

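The slim jar is held between the pads, lid at (316,280). The three stout jars still stand on the plate at (395,125), (475,200) and (390,260). Now over the bin.

Converted, 0.174 m is 1.74, 0.171 m is 1.71.

Call:
hand_motion(plan=[[0.2, 0.2, 0, 0, 0, 0, 0.2], [0.5, 0.5, 0, 0, 0, 0, 0.2], [0.85, 0.87, 0, 0, 0, 0, 0.2], [1.2, 1.22, 0, 0, 0, 0, 0.2], [1.5, 1.53, 0, 0, 0, 0, 0.2], [1.65, 1.68, 0, 0, 0, 0, 0.2], [1.71, 1.74, 0, 0, 0, 0, 0.2], [1.71, 1.74, 0, 0, 0, 0, 0.2]])

```text
time_s: 5.88
eef_pos: [0.4339, -0.1088, 0.1562]
eef_rot: [0.0, 0.306, 0.952, -0.0]
wrist_force: [0.1, 0.7, -1.9]
opening: 0.406
grasp_force: 60.1
```

```bash
python3 d.py .435 -.11 .04
python3 - <<'E'
from h import *
for n in("top","scene"):
    cv2.imwrite(f"pics/{n}2.png",ctrl.camera(n))
s=cv2.imread("pics/scene2.png")[170:310,240:470];t=cv2.imread("pics/top2.png")[150:250,310:450]
cv2.imwrite("pics/c2.png",np.hstack([cv2.resize(s,(460,280)),cv2.resize(t,(340,280))]))
E
```

```text
t 5.875 pos [ 0.4339 -0.1088  0.1562] yaw_y 54.3 d_tool [-0.0016 -0.0003  0.1162] F [ 0.1  0.7 -1.9]
```

View pics/c2.png

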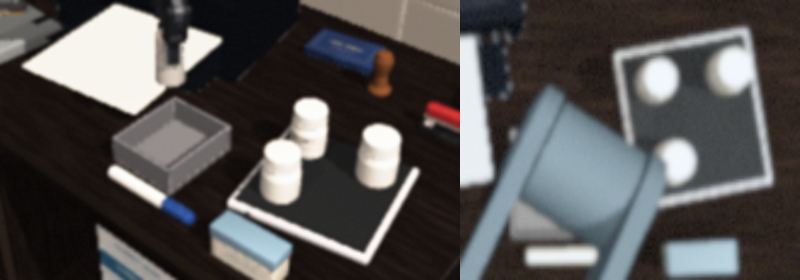

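The jar hangs above the bin and the stout jars stand undisturbed. Lower it, slowly at the end.

Converted, 0.113 m is 1.13, 0.111 m is 1.11.

Call:
hand_motion(plan=[[-0.01, 0, 0.3, 0, 0, 0, 0.2], [-0.01, 0, 0.6, 0, 0, 0, 0.2], [-0.01, 0, 0.85, 0, 0, 0, 0.2], [-0.01, 0, 1, 0, 0, 0, 0.2], [-0.01, 0, 1.07, 0, 0, 0, 0.2], [-0.01, 0, 1.11, 0, 0, 0, 0.2], [-0.01, 0, 1.13, 0, 0, 0, 0.2], [-0.01, 0, 1.13, 0, 0, 0, 0.2]])

```text
time_s: 6.98
eef_pos: [0.4349, -0.1092, 0.0437]
eef_rot: [0.0, 0.306, 0.952, -0.0]
wrist_force: [1.1, 0.2, -1.3]
opening: 0.411
grasp_force: 60.1
```

```bash
python3 d.py .435 -.11 .038
```

```text
t 6.975 pos [ 0.4349 -0.1092  0.0437] yaw_y 54.3 d_tool [-0.0006 -0.0006  0.0057] F [ 1.1  0.2 -1.3]
```

Call:
hand_motion(plan=[[0, 0, 0.02, 0, 0, 0, 0.2], [0, 0, 0.04, 0, 0, 0, 0.2], [0, 0, 0.05, 0, 0, 0, 0.2], [0, 0, 0.05, 0, 0, 0, 0.2]])

```text
time_s: 7.48
eef_pos: [0.4344, -0.109, 0.0382]
eef_rot: [-0.0, 0.306, 0.952, 0.0]
wrist_force: [0.3, 1.0, -1.1]
opening: 0.407
grasp_force: 60.1
```

Call:
hand_motion(plan=[[0, 0, 0.01, 0, 0, 0, 0.2], [0, 0, 0.01, 0, 0, 0, 0.2]])

```text
time_s: 7.72
eef_pos: [0.4346, -0.1091, 0.0377]
eef_rot: [0.0, 0.306, 0.952, -0.0]
wrist_force: [-2.1, 0.6, 5.5]
opening: 0.403
grasp_force: 60.7
```

Contact with the bin floor: 5.5 N. Release gently and rise.

Converted, -0.14 m is -1.4, -0.09 m is -0.9.

Call:
hand_motion(plan=[[0, 0, 0, 0, 0, 0, 0.45], [0, 0, 0, 0, 0, 0, 0.52], [0, 0, 0, 0, 0, 0, 0.58], [0, 0, 0, 0, 0, 0, 0.62], [0, 0, 0, 0, 0, 0, 0.62], [0, 0, -0.2, 0, 0, 0, 0.62], [0, 0, -0.5, 0, 0, 0, 0.62], [0, 0, -0.9, 0, 0, 0, 0.62], [0, 0, -1.4, 0, 0, 0, 0.62], [0, 0, -1.4, 0, 0, 0, 0.62]])

```text
time_s: 8.98
eef_pos: [0.4372, -0.1104, 0.1814]
eef_rot: [0.004, 0.306, 0.952, -0.001]
wrist_force: [0.9, 0.1, -1.4]
opening: 0.619
grasp_force: 0.0
```

```bash
python3 d.py .44 .32 .23
python3 - <<'E'
from h import *
cv2.imwrite("pics/w4.png",ctrl.camera("wrist"));s=ctrl.camera("scene")[170:310,240:470]
cv2.imwrite("pics/c3.png",np.hstack([cv2.resize(cv2.imread("pics/w4.png"),(448,280)),cv2.resize(s,(340,280))]))
E
```

```text
t 8.975 pos [ 0.4372 -0.1104  0.1814] yaw_y 54.3 d_tool [ 0.2483  0.3513 -0.0504] F [ 0.9  0.1 -1.4]
```

View pics/c3.png

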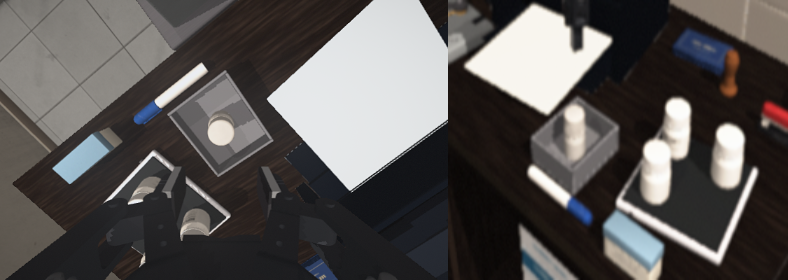

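The slim jar stands upright in the bin and the stout jars are in place. Now over the dimmer with the tool's y axis along world y.

Call:
hand_motion(plan=[[2.48, 3.51, -0.6, 0, 0, -2.48, 0.62], [2.48, 3.51, -0.6, 0, 0, -2.48, 0.62], [2.48, 3.51, -0.6, 0, 0, -2.48, 0.62], [2.48, 3.51, -0.6, 0, 0, -2.48, 0.62], [2.48, 3.51, -0.6, 0, 0, -2.48, 0.62], [2.48, 3.51, -0.6, 0, 0, -2.48, 0.62], [2.48, 3.51, -0.6, 0, 0, -2.48, 0.62], [2.48, 3.51, -0.6, 0, 0, -2.48, 0.62], [2.48, 3.51, -0.6, 0, 0, -2.48, 0.62], [2.48, 3.51, -0.6, 0, 0, -2.48, 0.62]])

```text
time_s: 10.32
eef_pos: [0.4375, 0.3193, 0.2361]
eef_rot: [-0.001, 0.002, 1.0, -0.001]
wrist_force: [-0.0, -0.1, 0.9]
opening: 0.622
grasp_force: 0.0
```

```bash
python3 d.py .44 .32 .24
python3 - <<'E'
from h import *
import pickle
p=ctrl.camera_params("wrist");im=ctrl.camera("wrist");cv2.imwrite("pics/w5.png",im)
pickle.dump(p,open("w5.pkl","wb"))
E
```

```text
t 10.325 pos [0.4375 0.3193 0.2361] yaw_y 89.7 d_tool [-0.0025  0.0007 -0.0039] F [-0.  -0.1  0.9]
```

View pics/w5.png

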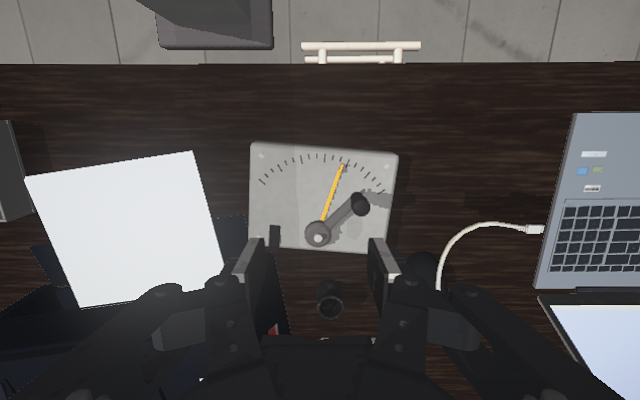

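The wrist view shows the pivot pin at about (319,236), the black knob near (360,203), and the brass strip running to its tab near (345,165). I'll measure the angles.

```bash
cat > ang.py <<'E'
from h import *
import pickle,sys
def brass(im):
    h=cv2.cvtColor(im,cv2.COLOR_BGR2HSV)
    return cv2.inRange(h,(12,90,90),(32,255,255))
def strip(im,p,z=.0295):
    m=brass(im);n,l,s,c=cv2.connectedComponentsWithStats(m)
    ok=[i for i in range(1,n) if s[i,4]>15]
    i=max(ok,key=lambda i:s[i,4]);v,u=np.nonzero(l==i)
    P=np.array([onz(p,a,b,z)[:2] for a,b in zip(u,v)])
    L=cv2.fitLine(P.astype(np.float32),cv2.DIST_HUBER,0,1e-4,1e-5).ravel();d=L[:2]
    if d[0]>0:d=-d
    t=(P-L[2:])@d
    return dict(dir=d,ang=float(np.arctan2(-d[1],-d[0])),near=L[2:]+t.min()*d,far=L[2:]+t.max()*d,box=s[i],n=len(u))
E
python3 - <<'E'
from ang import *
p=pickle.load(open("w5.pkl","rb"));im=cv2.imread("pics/w5.png")
print(strip(im,p))
g=cv2.cvtColor(im,cv2.COLOR_BGR2GRAY)
k=(g[180:225,335:385]<45).astype(np.uint8)
n,l,s,c=cv2.connectedComponentsWithStats(k);print(s[1:],c[1:]+[335,180])
print("lv",onz(p,319,236,.052),onz(p,358,206,.084))
s=lambda c:cv2.resize(c,None,fx=5,fy=5,interpolation=cv2.INTER_CUBIC)
cv2.imwrite("pics/c5.png",s(im[145:255,265:400]))
E
```

```text
{'dir': array([-0.9470698 ,  0.32102767], dtype=float32), 'ang': -0.3268143832683563, 'near': array([0.49890451, 0.32577887]), 'far': array([0.42609756, 0.35045819]), 'box': array([320, 163,  24,  58, 264], dtype=int32), 'n': 264}
[[17 13 15  8 21]
 [32 22  1  1  1]
 [33 24  2  5  5]
 [31 32  2  2  2]
 [26 35  2  1  2]] [[359.80952381 195.38095238]
 [367.         202.        ]
 [368.8        206.        ]
 [366.5        212.5       ]
 [361.5        215.        ]]
lv [0.51032054 0.32274028 0.052     ] [0.4623203  0.36337206 0.084     ]
```

View pics/c5.png

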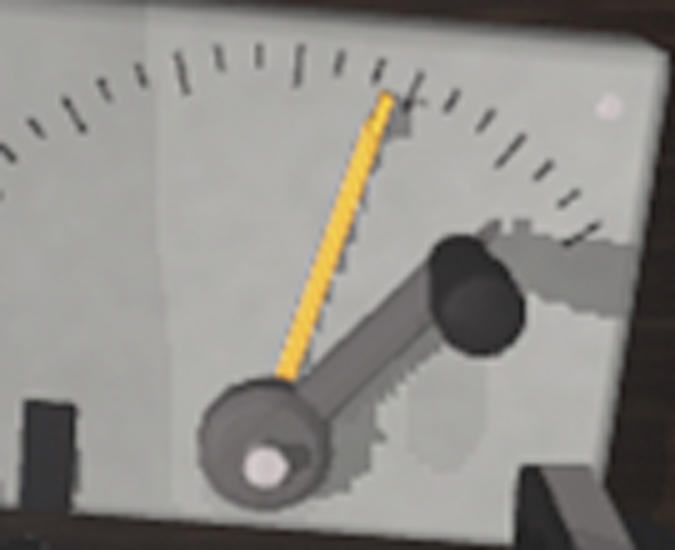

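```bash
python3 - <<'E'
from ang import *
p=pickle.load(open("w5.pkl","rb"))
pv=onz(p,318.2,238.4,.052)[:2];kn=onz(p,361.4,207.6,.084)[:2];tb=onz(p,342.4,164.3,.037)[:2]
an=lambda d:np.arctan2(-d[1],-d[0])
print(pv,kn,tb,np.linalg.norm(kn-pv),an(kn-pv),np.linalg.norm(tb-pv),an(tb-pv))
a=-.327
print("knob tgt",pv-66e-3*np.array([np.cos(a),np.sin(a)]))
d=np.array([np.cos(a),np.sin(a)]);S=strip(cv2.imread("pics/w5.png"),p)
w=pv-S["near"];print("pivot offset from strip line",w[0]*S["dir"][1]-w[1]*S["dir"][0])
print(ctrl.camera_params("wrist")["view"][:3], "cam",ray(p,320,200)[0])
E
```

```text
[0.51343928 0.32177698] [0.46409873 0.36700668] [0.42634099 0.35026438] 0.06693440881241415 -0.7419566332430063 0.09163865544166996 -0.3161046788933928
knob tgt [0.45093661 0.34297641]
pivot offset from strip line 0.0008760008484976827
[[ 3.92032392e-03  9.99992315e-01 -9.24701544e-06 -3.21116596e-01]
 [-9.59982363e-01  3.76088123e-03 -2.80035208e-01  4.57117692e-01]
 [-2.80033021e-01  1.10670570e-03  9.59989730e-01 -2.61799965e-01]] cam [0.3666187  0.31970676 0.3789844 ]
```

Index at about -0.32 rad and lever at -0.74 rad in world terms. I'll straddle the knob with the fingers slightly open, so the left finger can push it to the right.

```bash
python3 d.py .464 .367 .14
```

```text
t 10.375 pos [0.4378 0.3193 0.2365] yaw_y 89.7 d_tool [-0.0261  0.0479  0.0964] F [-0.5  0.   0.5]
```

Call:
hand_motion(plan=[[-0.26, 0.48, 0.6, 0, 0, 0.72, 0.5], [-0.26, 0.48, 0.9, 0, 0, 1.44, 0.5], [-0.26, 0.48, 0.9, 0, 0, 2.16, 0.5], [-0.26, 0.48, 0.9, 0, 0, 2.16, 0.5], [-0.26, 0.48, 0.9, 0, 0, 2.16, 0.5]])

```text
time_s: 11.0
eef_pos: [0.4647, 0.3682, 0.1482]
eef_rot: [0.001, 0.267, 0.964, 0.001]
wrist_force: [-0.5, 0.8, -1.0]
opening: 0.5
grasp_force: 0.0
```

```bash
python3 d.py .464 .367 .054
```

```text
t 11.0 pos [0.4647 0.3682 0.1482] yaw_y 59.0 d_tool [ 0.0001 -0.0015  0.0942] F [-0.5  0.8 -1. ]
```

Call:
hand_motion(plan=[[0, -0.01, 0.3, 0, 0, 0, 0.5], [0, -0.01, 0.6, 0, 0, 0, 0.5], [0, -0.01, 0.85, 0, 0, 0, 0.5], [0, -0.01, 0.94, 0, 0, 0, 0.5], [0, -0.01, 0.94, 0, 0, 0, 0.5]])

```text
time_s: 11.62
eef_pos: [0.4637, 0.3677, 0.0537]
eef_rot: [0.0, 0.268, 0.963, 0.0]
wrist_force: [-0.1, -0.4, 0.4]
opening: 0.5
grasp_force: 0.0
```

```bash
python3 - <<'E'
from ang import *
p=ctrl.camera_params("wrist");im=ctrl.camera("wrist");cv2.imwrite("pics/w6.png",im);pickle.dump(p,open("w6.pkl","wb"))
o=ctrl.get_obs();R=Rt(o);a=-.32
t=np.array([.5134-.066*np.cos(a),.3218-.066*np.sin(a),.054])
print(o["eef_pos"],(R.T@(t-o["eef_pos"])).round(4))
print(proj(p,(.464,.367,.084)),proj(p,(.5134,.3218,.052)),proj(p,(.4264,.3503,.037)))
E
```

```text
[0.46417748 0.36803545 0.05437794] [-0.0016 -0.0287  0.0003]
[314.52032547 283.3112687 ] [292.67448446 349.59675555] [254.98783073 199.75292861]
```

View pics/w6.png

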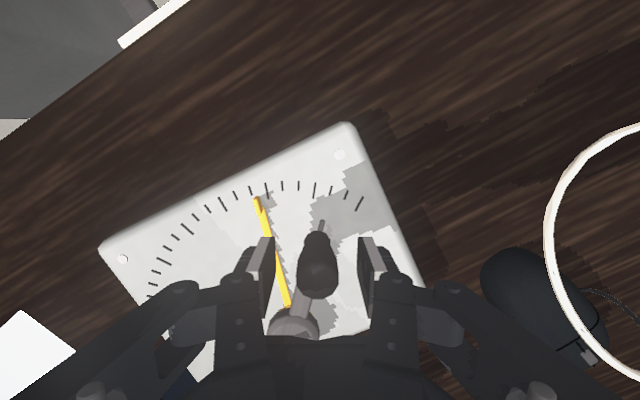

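The fingers straddle the knob (top about (318,272)). The brass strip ends at (256,199). I'll push along the arc, stopping about 4 mm short.

Call:
hand_motion(plan=[[0, -0.05, 0, 0, 0, 0, 0.5], [0, -0.09, 0, 0, 0, 0.12, 0.5], [0, -0.13, 0, 0, 0, 0.24, 0.5], [0, -0.17, 0, 0, 0, 0.36, 0.5], [-0.01, -0.21, 0, 0, 0, 0.48, 0.5], [-0.02, -0.25, 0, 0, 0, 0.56, 0.5], [-0.03, -0.29, 0, 0, 0, 0.68, 0.5], [-0.03, -0.33, 0, 0, 0, 0.76, 0.5], [-0.03, -0.35, 0, 0, 0, 0.8, 0.5], [-0.03, -0.35, 0, 0, 0, 0.8, 0.5]])

```text
time_s: 12.92
eef_pos: [0.4477, 0.3359, 0.0532]
eef_rot: [-0.0, 0.363, 0.932, -0.0]
wrist_force: [-0.3, 1.2, -0.1]
opening: 0.5
grasp_force: 0.0
```

```bash
cat > meas.py <<'E'
from ang import *
import sys
# knob top: dark top disc between the pads; lever bar via gray? use knob lower+upper blob
p=ctrl.camera_params("wrist");im=ctrl.camera("wrist");cv2.imwrite(sys.argv[1],im)
pv=np.array([.5134,.3218]);o=ctrl.get_obs();print(o["time_s"],o["eef_pos"].round(4),np.round(o["wrist_force"],1))
S=strip(im,p);print("strip",S["ang"],S["n"],S["far"])
# best-matching dark disc: project predicted knob top and foot for angles a, score
g=cv2.cvtColor(im,cv2.COLOR_BGR2GRAY)
for z in(.084,):
    a0=float(sys.argv[2]);k=pv-.066*np.array([np.cos(a0),np.sin(a0)])
    c=proj(p,(*k,z));e=proj(p,(k[0],k[1]+.01,z));r=np.linalg.norm(e-c);print("pred",c,r)
    x,y=int(c[0]),int(c[1])
    for v in range(y-30,y+25,6):print(v,x-45,' '.join(str(q) for q in g[v,x-45:x+46:3]))
E
python3 meas.py pics/w7.png -.38
```

```text
12.975 [0.4478 0.3359 0.0532] [-1.  -0.1  0.2]
strip -0.3162461221218109 290 [0.42605466 0.34961337]
pred [340.10840821 274.86012269] 22.83285079314426
244 295 234 233 233 233 232 231 231 231 237 62 67 66 65 66 64 64 63 63 62 61 58 59 62 73 135 134 132 234 236 236 234
250 295 233 231 225 229 225 225 226 225 185 66 66 67 66 67 67 67 67 67 65 62 60 60 62 62 118 133 134 135 59 64 61
256 295 226 227 225 225 225 225 224 225 172 66 69 70 73 76 75 74 72 71 70 71 68 62 59 59 61 134 133 134 135 69 73
262 295 226 225 225 224 223 224 225 226 179 68 70 72 71 72 73 73 70 69 69 69 69 68 64 59 60 56 134 133 133 136 60
268 295 225 224 224 224 224 223 224 225 190 68 70 70 69 70 70 70 69 67 68 67 67 66 65 65 58 60 78 133 133 133 123
274 295 224 224 223 223 223 223 225 226 229 63 83 69 69 68 69 68 67 68 66 65 69 69 63 67 57 65 69 213 210 53 60
280 295 223 224 224 223 223 224 225 225 224 224 145 80 79 78 77 76 74 73 73 71 69 70 65 66 66 69 87 148 69 60 60
286 295 224 224 223 222 222 223 224 224 225 223 222 222 227 144 67 65 80 82 117 155 151 149 62 66 65 90 91 58 59 59 60
292 295 223 222 222 222 223 223 222 223 224 223 223 222 222 222 223 223 222 191 149 150 152 149 115 64 64 94 84 64 58 58 58
298 295 223 222 221 221 221 223 224 224 224 222 221 222 223 222 223 223 223 223 132 144 141 145 150 61 63 95 77 56 56 55 55
```

The tab hasn't moved and the lever is about 0.08 rad short. My yaw correction had the wrong sign, so I'll back off the finger and rotate before finishing.

Converted, 0.009 m is 0.09, 0.005 m is 0.05, -0.42 rad is -1.68.

Call:
hand_motion(plan=[[0, 0.05, 0, 0, 0, 0, 0.5], [0, 0.09, 0, 0, 0, 0, 0.5], [0, 0.09, 0, 0, 0, -0.6, 0.5], [0, 0.09, 0, 0, 0, -1.2, 0.5], [0, 0.09, 0, 0, 0, -1.68, 0.5], [0, 0.09, 0, 0, 0, -1.68, 0.5]])

```text
time_s: 13.72
eef_pos: [0.4542, 0.3431, 0.0532]
eef_rot: [0.0, 0.161, 0.987, -0.0]
wrist_force: [0.3, -0.9, 0.5]
opening: 0.498
grasp_force: 0.0
```

```bash
cat > m2.py <<'E'
from ang import *
p=ctrl.camera_params("wrist");im=ctrl.camera("wrist");cv2.imwrite(sys.argv[1],im)
pv=np.array([.5134,.3218]);o=ctrl.get_obs();R=Rt(o);print(o["time_s"],o["eef_pos"].round(4),np.degrees(np.arctan2(R[1,1],R[0,1])).round(1),np.round(o["wrist_force"],1))
S=strip(im,p);print("strip",S["ang"],S["n"],S["far"])
g=cv2.GaussianBlur(cv2.cvtColor(im,cv2.COLOR_BGR2GRAY),(3,3),0).astype(float)
k=pv-.066*np.array([np.cos(-.36),np.sin(-.36)]);c=proj(p,(*k,.084));r=np.linalg.norm(proj(p,(k[0]-.01,k[1],.084))-c)
print("pred",c,r)
# knob blob: dark region between pads, connected to predicted centre
m=(g<100).astype(np.uint8);y0,y1=int(c[1]-45),int(c[1]+15)
for v in range(y0,y1,4):
    x=int(c[0]);row=m[v]
    if row[x]:
        a=x
        while row[a-1]:a-=1
        b=x
        while row[b+1]:b+=1
        print(v,a,b,(a+b)/2)
E
python3 m2.py pics/w8.png; sed -i 1i"import sys" m2.py
```

```text
13.775 [0.4541 0.343  0.0532] 71.4 [0.3 0.6 0.9]
strip -0.36517250537872314 306 [0.42637392 0.35010069]
pred [318.10851287 276.31948206] 21.36804069379792
231 310 334 322.0
235 309 335 322.0
239 309 336 322.5
243 307 338 322.5
247 306 341 323.5
251 304 342 323.0
255 303 342 322.5
259 303 343 323.0
263 303 344 323.5
267 302 344 323.0
271 303 344 323.5
275 304 343 323.5
279 305 341 323.0
283 308 339 323.5
287 312 334 323.0
```

```bash
python3 - <<'E'
from ang import *
p=ctrl.camera_params("wrist");pv=np.array([.5134,.3218])
k=onz(p,323.2,268,.084)[:2]-pv;print(k,np.linalg.norm(k),np.arctan2(-k[1],-k[0]))
im=cv2.imread("pics/w8.png")
m=brass(im)
v,u=np.nonzero(m[150:300,250:400]);v+=150;u+=250
for r in range(v.min(),v.max()+1,5):
    q=u[v==r]
    if len(q):print(r,q.min(),q.max(),end='; ')
print()
for a in(-.30,-.32,-.34):
    d=np.array([np.cos(a),np.sin(a)]);print(a,[proj(p,(*(pv-rr*d),z)).round(1) for rr,z in((.092,.037),(.082,.037),(.060,.0295),(.03,.0295),(0.,.052))])
o=ctrl.get_obs();R=Rt(o)
for a in(-.32,):
    d=np.array([np.cos(a),np.sin(a)]);t=pv-.066*d;t=np.array([*t,.0532])-.011*R[:,1]
    print((R.T@(t-o["eef_pos"])).round(4))
E
```

```text
[-0.06489229  0.02653945] 0.0701095720691449 -0.3882210343520479
187 310 313; 192 309 314; 197 309 314; 202 308 315; 207 308 315; 212 308 315; 217 308 315; 222 308 315; 227 308 311; 232 309 309; 
-0.3 [array([309.4, 189.5]), array([309.9, 206.6]), array([311.2, 237. ]), array([312.6, 280.2]), array([313.6, 345.6])]
-0.32 [array([312.7, 189.5]), array([312.8, 206.6]), array([313.2, 237. ]), array([313.5, 280.2]), array([313.6, 345.6])]
-0.34 [array([316. , 189.5]), array([315.7, 206.6]), array([315.1, 237. ]), array([314.4, 280.2]), array([313.6, 345.6])]
[ 0.0031 -0.0125  0.    ]
```

Call:
hand_motion(plan=[[0.03, -0.03, 0, 0, 0, 0, 0.5], [0.03, -0.05, 0, 0, 0, 0, 0.5], [0.03, -0.07, 0, 0, 0, 0, 0.5], [0.03, -0.09, 0, 0, 0, 0, 0.5], [0.03, -0.105, 0, 0, 0, 0, 0.5], [0.03, -0.105, 0, 0, 0, 0, 0.5]])

```text
time_s: 14.52
eef_pos: [0.4478, 0.3339, 0.0533]
eef_rot: [-0.0, 0.161, 0.987, 0.0]
wrist_force: [0.2, 0.9, -0.5]
opening: 0.498
grasp_force: 0.5
```

```bash
cat > m3.py <<'E'
import sys
from ang import *
p=ctrl.camera_params("wrist");im=ctrl.camera("wrist");cv2.imwrite(sys.argv[1],im);pv=np.array([.5134,.3218])
o=ctrl.get_obs();print(o["time_s"],o["eef_pos"].round(4))
m=brass(im);v,u=np.nonzero(m[150:300,250:400]);v+=150;u+=250
tip=v.min();sel=(v>tip+4)&(v<tip+32);vi=v[sel].mean()
ui=np.mean([(u[v==r].min()+u[v==r].max())/2 for r in range(tip+5,tip+32)])
q=onz(p,ui,vi,.032)[:2]-pv;ai=np.arctan2(-q[1],-q[0])
# knob disc: rows near widest, between bright background left/right
g=cv2.cvtColor(im,cv2.COLOR_BGR2GRAY);c=proj(p,(*(pv-.066*np.array([np.cos(-.32),np.sin(-.32)])),.084))
L=[]
for r in range(int(c[1])-14,int(c[1])+11,2):
    row=g[r]<100;x=int(c[0]);a=b=x
    while row[a-1]:a-=1
    while row[b+1]:b+=1
    L.append((r,a,b))
print(L)
L=np.array(L);uk=np.median((L[:,1]+L[:,2])/2)
k=onz(p,uk,c[1]-5,.084)[:2]-pv;ak=np.arctan2(-k[1],-k[0])
print("index",ui,vi,ai,"tip",tip,"knob",uk,ak,"diff",ai-ak)
E
python3 m3.py pics/w9.png
```

```text
14.575 [0.4479 0.3339 0.0534]
[(268, 320, 374), (270, 320, 374), (272, 320, 373), (274, 320, 373), (276, 320, 373), (278, 321, 373), (280, 321, 374), (282, 322, 412), (284, 322, 412), (286, 323, 416), (288, 325, 357), (290, 327, 355), (292, 329, 353)]
index 329.75925925925924 211.22058823529412 -0.30997223306632554 tip 192 knob 347.0 -0.3834196814967567 diff 0.07344744843043116
```

The rows are not in the units I measure in: shifts go in units of 100 mm and turns go in units of 0.25 rad. I convert before sending: 0.007 m is 0.07, 0.003 m is 0.03.

Call:
hand_motion(plan=[[0, -0.015, 0, 0, 0, 0, 0.5], [0, -0.025, 0, 0, 0, 0, 0.5], [0, -0.025, 0, 0, 0, 0, 0.5], [0, 0.03, 0, 0, 0, 0, 0.5], [0, 0.07, 0, 0, 0, 0, 0.5], [0, 0.07, 0, 0, 0, 0, 0.5]])

```text
time_s: 15.32
eef_pos: [0.4503, 0.3408, 0.0533]
eef_rot: [0.0, 0.161, 0.987, -0.0]
wrist_force: [-0.9, -0.8, -1.2]
opening: 0.502
grasp_force: 0.0
```

```bash
python3 m3.py pics/w10.png
```

```text
15.375 [0.4501 0.3407 0.0532]
[(268, 299, 340), (270, 298, 340), (272, 298, 340), (274, 298, 341), (276, 298, 340), (278, 299, 339), (280, 300, 339), (282, 300, 338), (284, 301, 337), (286, 302, 337), (288, 304, 335), (290, 307, 333), (292, 309, 330)]
index 316.75925925925924 208.41104294478527 -0.3062999554389501 tip 192 knob 319.5 -0.31790309996018906 diff 0.01160314452123895
```

```bash
python3 - <<'E'
from ang import *
p=ctrl.camera_params("wrist");im=cv2.imread("pics/w10.png");m=brass(im);g=cv2.cvtColor(im,cv2.COLOR_BGR2GRAY);pv=np.array([.5134,.3218])
for r in range(188,250,3):
    q=np.nonzero(m[r,280:350])[0]+280
    print(r,(q.min(),q.max()) if len(q) else '',' '.join(map(str,g[r,298:340:2])))
for a in(-.30,-.32):
    d=np.array([np.cos(a),np.sin(a)]);print(a,[proj(p,(*(pv-rr*d),z)).round(1) for rr,z in((.092,.037),(.082,.037),(.080,.042),(.076,.042))])
E
```

```text
188  208 211 211 212 213 211 217 50 215 212 213 213 213 214 210 53 220 202 205 212 212
191  200 209 211 211 211 211 211 214 213 188 165 194 197 150 141 65 155 148 176 213 211
194 (np.int64(315), np.int64(319)) 209 209 210 211 211 209 209 209 206 167 162 137 154 155 126 85 152 216 212 212 212
197 (np.int64(315), np.int64(320)) 209 210 209 210 210 209 209 210 195 223 222 149 148 155 147 149 153 191 212 213 213
200 (np.int64(315), np.int64(320)) 209 209 211 210 210 210 210 211 196 222 221 149 143 152 154 154 153 150 214 213 213
203 (np.int64(314), np.int64(321)) 211 210 211 211 211 210 211 211 185 223 222 146 135 147 154 152 153 152 190 213 212
206 (np.int64(314), np.int64(321)) 210 211 212 213 213 213 212 211 208 222 220 199 139 150 152 152 193 216 213 214 217
209 (np.int64(314), np.int64(321)) 211 210 210 211 212 212 211 211 214 224 221 187 137 153 152 152 151 149 151 153 153
212 (np.int64(314), np.int64(321)) 210 210 210 210 210 211 211 213 165 176 162 165 138 148 152 153 152 152 153 154 153
215 (np.int64(314), np.int64(321)) 210 209 208 210 208 209 210 214 162 168 104 118 145 150 15
[... 524 characters left out ...]
02 55 58 58 58 58 57 56 52 132 155 152 152 151 152
233  208 208 211 213 182 51 58 58 58 58 57 57 56 55 56 54 94 156 152 153 152
236  207 208 207 213 103 56 58 57 58 57 57 58 56 56 56 55 50 142 155 154 153
239  207 208 208 189 50 58 58 58 57 57 57 56 56 56 55 55 53 110 153 154 153
242  209 209 211 210 50 56 57 58 57 56 57 56 56 55 56 55 54 67 148 152 153
245  211 211 217 104 55 57 57 56 57 57 56 56 56 54 54 54 55 53 104 153 153
248  212 214 158 54 57 57 56 56 55 56 55 55 55 54 54 54 53 53 50 129 155
-0.3 [array([315.9, 194.8]), array([316.3, 211.7]), array([316.4, 218.1]), array([316.5, 224.8])]
-0.32 [array([319.2, 194.8]), array([319.1, 211.7]), array([319.2, 218. ]), array([319.2, 224.8])]
```

The pointer tip (column 319.2) sits about 0.011 rad short of the fin (column 317.6). One last 0.7 mm nudge, then back off and lift.

Converted, -0.0102 m is -0.102, -0.0095 m is -0.095.

Call:
hand_motion(plan=[[0, -0.05, 0, 0, 0, 0, 0.5], [0, -0.08, 0, 0, 0, 0, 0.5], [0, -0.095, 0, 0, 0, 0, 0.5], [0, -0.102, 0, 0, 0, 0, 0.5], [0, -0.102, 0, 0, 0, 0, 0.5], [0, -0.05, 0, 0, 0, 0, 0.5], [0, 0, 0, 0, 0, 0, 0.5], [0, 0, 0, 0, 0, 0, 0.5]])

```text
time_s: 16.38
eef_pos: [0.4503, 0.341, 0.0534]
eef_rot: [0.0, 0.16, 0.987, 0.0]
wrist_force: [-0.1, -0.8, 0.3]
opening: 0.501
grasp_force: 0.0
```

```bash
python3 m3.py pics/w11.png; python3 - <<'E'
from ang import *
im=cv2.imread("pics/w11.png");m=brass(im);g=cv2.cvtColor(im,cv2.COLOR_BGR2GRAY)
for r in range(197,228,3):
    q=np.nonzero(m[r,280:350])[0]+280
    print(r,(q.min(),q.max()) if len(q) else '',' '.join(map(str,g[r,308:330])))
E
```

```text
16.425 [0.4501 0.3408 0.0533]
[(268, 297, 338), (270, 297, 338), (272, 296, 339), (274, 296, 339), (276, 297, 338), (278, 297, 338), (280, 298, 337), (282, 298, 336), (284, 299, 336), (286, 300, 335), (288, 303, 333), (290, 305, 331), (292, 307, 328)]
index 317.22222222222223 208.7987804878049 -0.3119644836236806 tip 192 knob 317.5 -0.3081072194094016 diff -0.0038572642142790103
197 (np.int64(315), np.int64(319)) 212 212 212 212 212 214 198 215 224 224 217 182 144 144 152 158 157 157 149 141 150 157
200 (np.int64(315), np.int64(319)) 212 212 212 212 213 214 199 215 223 223 217 182 144 144 144 151 157 156 156 155 154 155
203 (np.int64(314), np.int64(320)) 213 213 213 213 209 205 184 209 223 224 217 178 136 137 142 143 150 155 155 155 154 155
206 (np.int64(313), np.int64(321)) 214 214 213 214 202 216 210 215 224 224 216 187 181 163 140 147 152 154 154 154 153 151
209 (np.int64(313), np.int64(321)) 214 213 213 213 201 217 216 218 224 224 217 187 159 144 137 149 154 154 154 154 154 153
212 (np.int64(314), np.int64(321)) 213 213 213 214 205 170 167 179 173 166 163 165 163 144 137 142 150 154 154 153 155 154
215 (np.int64(314), np.int64(321)) 212 212 212 213 215 182 162 151 118 106 114 140 156 145 140 148 152 154 155 154 154 154
218 (np.int64(314), np.int64(321)) 212 213 213 215 218 186 134 108 99 103 101 102 150 152 142 154 155 154 155 155 155 155
221 (np.int64(314), np.int64(321)) 213 214 216 198 165 153 137 107 98 102 99 101 149 156 149 157 156 155 155 154 155 156
224 (np.int64(314), np.int64(321)) 214 214 214 216 199 167 136 108 98 102 100 100 140 150 146 148 149 155 155 156 154 154
227 (np.int64(314), np.int64(320)) 216 218 205 194 191 148 88 70 63 62 61 61 94 114 122 135 146 150 154 156 154 155
```

The pointer (columns 314.5–319.5) and the fin (315–319) are now both centred on column 317. Lift straight up, check the jars in the scene camera, and hand in.

Call:
hand_motion(plan=[[0, 0, -0.3, 0, 0, 0, 0.5], [0, 0, -0.7, 0, 0, 0, 0.5], [0, 0, -1.2, 0, 0, 0, 0.5], [0, 0, -1.5, 0, 0, 0, 0.5], [0, 0, -1.5, 0, 0, 0, 0.5], [0, 0, -1.5, 0, 0, 0, 0.5]])

```text
time_s: 17.18
eef_pos: [0.4494, 0.3402, 0.2022]
eef_rot: [-0.001, 0.161, 0.987, -0.0]
wrist_force: [0.3, 1.5, 0.1]
opening: 0.5
grasp_force: 0.0
```

```bash
python3 - <<'E'
from ang import *
p=ctrl.camera_params("wrist");im=ctrl.camera("wrist");S=strip(im,p);print(S["ang"],S["far"])
c=ctrl.camera("scene");q=cv2.imread("pics/scene1.png");ps=ctrl.camera_params("scene")
a,b=[(x.min(2)>140)[200:300,355:450] for x in(q,c)]
print("plate diff px",(a^b).sum(),"of",a.sum(),b.sum())
v,u=np.nonzero((c.min(2)>170)[190:262,297:356]);print("bin jar blob",u.min()+297,u.max()+297,v.min()+190,v.max()+190,proj(ps,(.435,-.11,.071)),proj(ps,(.435,-.11,.03)))
r=ctrl.hand_in();print(r)
E
```

```text
-0.259824275970459 [0.4264826  0.34984583]
plate diff px 370 of 2786 2430
bin jar blob 297 349 190 261 [325.43374113 226.52222799] [325.71188589 239.07308314]
the job is handed in; nothing more can be done
None
```

The job is handed in at 17.2 s: the slim jar stands upright in the side bin, and the lever lines up with the brass tab to within about 0.005 rad, with no measurable movement of the tab. The three stout jars were still standing when last viewed, just before the dimmer work, but I viewed 11 pictures against the limit of 10.

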